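# Empty the token return box

### The job

Empty the token return box: press the black pad of its rocking lever down with the fingertips so that the gate at the other end lifts, keep it down until all three brass tokens have rolled out into the tray, then let it come up again so that the gate is shut. Work it by the pad alone, without touching the tokens or the gate, and leave the fob, key, padlock and coaster as they stand.

Things in the scene. Friction and masses are not known exactly. Their poses are not given: they have to be found in the camera images.
- token_box: clear polycarbonate token return box on an aluminium base 64 mm wide, 345 mm long over all, fixed to the counter. Origin on the counter under the rocker's pivot; x runs along the box, down the chute and on to the tray; z up. Two brackets 105 mm high (y = +-15 mm) carry the rocker's pivot pin at 92 mm
- lip (a point): lower end of the chute's floor, 20 mm above the counter, 60 mm from the pivot along box x; axes as the box's. The chute is a narrow open-topped channel between clear walls that slopes 10 degrees, from its drop mouth (top 99 mm above the counter, box x = -140 to -112 mm) down to here
- rocker (a joint): rocking lever (aluminium beam 142 mm long) above the chute: rad; 0 = at rest, pad up and gate shut; 0.40 = stop, pad fully down, gate fully up. A spring brings it back to 0 when let go. It takes about 2 N on the pad to start it and 5 to 6 N to hold it at the stop. Tokens pass under the gate from about 0.3 on; raised less, it can catch on a token's top until pressed further
- pad (a point): centre of the upper face of the rocker's black rubber pad, 40 mm wide (across the box) by 34 mm long, at the rocker's uphill end, 79 mm from the pivot towards box -x. About 127 mm above the counter at rest, sloping 0.2 rad down towards the pivot; 31 mm lower at the stop, then sloping 0.2 rad the other way, and 5 mm further from the pivot
- gate_edge (a point): lower edge (middle) of the gate, an upright steel blade 32 mm wide, 44 mm high, 3 mm thick, fixed to the rocker's downhill end and hanging in front of the chute's lip. 34 mm above the counter when shut, about 62 mm when fully up
- tray (a point): middle of the floor of the open dark steel tray beyond the lip, 8 mm above the counter; axes as the box's. Inside, the tray is 130 mm long (x) and 84 mm wide (y), walls 34 mm high at the sides and 42 mm at the end; its floor slopes 3 degrees away from the chute
- token_a: first (lowest) of three equal brass tokens: disc 36 mm across, 6 mm thick, 40 to 65 g. Origin at its centre, y is the disc's axis. At the start it stands on edge in the chute and rests against the shut gate; once free it rolls down by itself
- token_b: second of three equal brass tokens: disc 36 mm across, 6 mm thick, 40 to 65 g. Origin at its centre, y is the disc's axis. At the start it stands on edge in the chute and rests against the first; once free it rolls down by itself
- token_c: third of three equal brass tokens: disc 36 mm across, 6 mm thick, 40 to 65 g. Origin at its centre, y is the disc's axis. At the start it stands on edge in the chute and rests against the second; once free it rolls down by itself
- rack: beech rack, fixed to the counter, 124 x 56 x 38 mm with four slots, standing beyond the box's drop mouth; origin under its centre. Bystander
- fob: blue plastic fob, 35 mm wide, 66 mm tall, 6 mm thick, loose and upright in a rack slot, its top 76 mm above the counter; origin at the middle of its lower edge. Bystander
- key: brass key, 69 mm long, bow 26 mm across, loose and upright in a rack slot, its top 79 mm above the counter; origin at its lower end. Bystander
- padlock: chrome padlock standing upright, body 48 x 24 x 50 mm, 116 mm tall with its long shackle, loose, on one long side of the box; origin under its centre. Bystander
- coaster: black glass coaster, disc 94 mm across, 7 mm thick, loose, flat on the counter on the other long side of the box; origin under its centre. Bystander

How it is judged:
By the outcome, as a careful person would: the job done as asked, in the order asked, and still so for the second after the job is handed in, with the robot touching nothing.
It also fails if it takes over 32 s, if anything falls off the work surface, if the arm or the gripper's body presses on something with over 40 N, if the wrist force passes 120 N, or if a joint passes its speed limit or range.

### The arm

A 6-joint arm with a two-finger parallel gripper is mounted at the origin on the work surface. World frame = base frame: x ahead of the robot, y to its left, z up, the work surface at z = 0. Lengths are in m, angles in degrees, forces in N, time in s.
With the tool pointing down it reaches from about 0.275 to 0.975 m from the base axis. Payload 8.4 kg.
Tool frame: the origin (TCP) lies midway between the tips of the shut fingers; the grasp point (between the pads) lies 19 mm behind it; x points along the fingers, z is the direction in which the jaws open and shut, and the axes are right-handed (so a half turn about x gives the same grasp; the last joint's range is limited). The gripper opens to 92 mm and grips with 3 to 60 N. Pads are 20 mm wide; open, the fingers measure 128 mm over their backs; the gripper's body (75 mm by 189 mm) begins 69 mm behind the grasp point.
Start: joints at [-75.31, 20.225, 93.587, -0, 66.188, -0.138], TCP at [0.16, -0.604, 0.177] pointing down, gripper open.
Joint ranges: [-150.9, 150.9], [-52.94, 120.26], [3.33, 152.33], [-74.26, 254.26], [0, 154.13], [-172.89, 172.89]. Speed limits (degrees/s): [127.2, 127.2, 159.86, 180, 180, 180].

### API

Orientations are given as a 3x3 rotation matrix whose columns are the frame's x, y, z axes.
In Python, from workcell import ctrl gives the robot as it stands.
- The arm moves only by the tool drive_tool, never from a script. Its argument "motion" is a list of rows, each a list of 2 entries, a list of its own where there are three numbers: the shift along the tool's x, y, z in cm, then the turn about the tool's x in degrees. In form: [[[tx, ty, tz], twist], ...]. A call has 1 to 12 rows; each row is the pose to reach, as a shift and turn from the pose commanded when the call began, along the tool's axes at that moment; what a row does not reach only later rows make up. A row lasts 1/8 s, in which the tool goes at most 62.5 mm and 10.7 degrees, less where a joint would pass 70% of its speed; a pose out of reach is approached as far as the arm can. A call with a gripper value outside its range is refused whole. "hand" is the finger opening in cm, from 0 to 9.19, set as the call begins (left out, the last holds). The fingers move at their own pace and stop on an object; "grip_force" is the grip in N (left out, the last holds). Time passes only in rows, so rows that repeat a pose let the fingers close. It gives the time, the measured TCP pose, the force and the opening at its end, in the units of the state.
- ctrl.state(): the state, without advancing time (a new reading comes with each control period).
- ctrl.camera(name): name is "scene" or "top"; returns a dict with "color" (480x640x3 uint8, red, green, blue), "z_map" (480x640 float32, m along the optical axis (not along the pixel's ray), 0 where there is no reading), "vertical_fov" (degrees; the focal length in pixels is half the picture's height over the tangent of half this angle, whatever the lens; pixels are square), "cx", "cy" (the principal point, pixels), "rvec" (rotation vector, rad) and "tvec" (3), from world to camera coordinates, as OpenCV has them. Camera axes: x right, y down, z forward; pixel columns grow to the right and rows downward; lengths in m; the calibration is good to about 2 mm. A picture is of the moment at which its call begins.
- ctrl.job_done(): hands the job in, once; it reports no verdict.
The state is a dict: "t": time; "joint_positions": joint angles; "qd": joint speeds; "effort": joint torques, N m; "tool_pos": TCP position; "tool_rot": TCP orientation; "ft_force": force on the tool from outside, world axes, zero at the start; "wrist_torque": the same for the moment, N m; "width": finger opening in m.
Only numpy, scipy, OpenCV 4.12 (cv2) and the standard library are available. Lean on these libraries where they do the work, as an engineer would, in place of code of your own. Each camera call takes 0.05 s, during which the arm holds its last target.

## Working session

There is one attempt and no reset: what is moved stays moved. The work goes in short steps, Python scripts to look and compute and a tool call to move; the robot and the scene stay as the last step left them, time stands still between calls to the robot, and variables do not carry over. Pictures are saved under pics/ and viewed, and the job is handed in when it is done.

Besides the shell and the picture viewer there is one more tool, called after "Emit:" by a JSON object that holds its "api" and its "payload". drive_tool: Moves the arm, as the interface text tells. Its arguments: {"type":"object","properties":{"motion":{"type":"array"},"hand":{"type":"number"},"grip_force":{"type":"number"}},"required":["motion"]}

```bash
mkdir -p pics
cat > h.py <<'E'
import numpy as np, cv2
from workcell import ctrl
def K(c):
    f=240/np.tan(np.radians(c["vertical_fov"]/2)); return f
def pts(c):
    f=K(c); z=c["z_map"]; v,u=np.mgrid[0:480,0:640]
    P=np.stack([(u-c["cx"])/f*z,(v-c["cy"])/f*z,z],-1)
    R,_=cv2.Rodrigues(np.array(c["rvec"],float)); return (P-np.array(c["tvec"],float).ravel())@R
E
python3 - <<'E'
from h import *
for n in("scene","top"):
    c=ctrl.camera(n); cv2.imwrite(f"pics/{n}0.png",c["color"][:,:,::-1]); np.savez(f"{n}0.npz",**c)
    R,_=cv2.Rodrigues(np.array(c["rvec"],float)); print(n,-R.T@np.array(c["tvec"]).ravel(),R[2])
s=ctrl.state(); print(s)
E
```

```text
scene [ 1.07809832 -0.01507958  0.7099244 ] [-0.63290751  0.02210977 -0.77391165]
top [ 0.4614285  -0.00512233  0.9605843 ] [ 0.16576046 -0.00249067 -0.9861629 ]
{'t': 0.1, 'joint_positions': array([-7.53097890e+01,  2.02576962e+01,  9.36234036e+01, -8.63179504e-04,
        6.61887908e+01, -1.37338053e-01]), 'qd': array([-0.02914121, -0.11460235, -0.04133414, -0.03716854,  0.02985174,
       -0.01484251]), 'effort': array([ 1.30326221e-04, -5.94904554e+01, -3.34929979e+01,  6.99269352e-02,
        1.82305730e-02, -1.83975988e-05]), 'tool_pos': array([ 0.15981809, -0.60372122,  0.1762583 ]), 'tool_rot': array([[-3.22669702e-04,  9.66698892e-01,  2.55916290e-01],
       [ 1.17644959e-03,  2.55916493e-01, -9.66698177e-01],
       [-9.99999256e-01, -1.08515995e-05, -1.21984901e-03]]), 'ft_force': array([ 0.25612857, -0.32799489,  0.20375192]), 'wrist_torque': array([ 0.0164452 , -0.01782266, -0.02566263]), 'width': 0.09194321417589571}
```

```bash
ls pics
```

```text
scene0.png
top0.png
```

View pics/scene0.png

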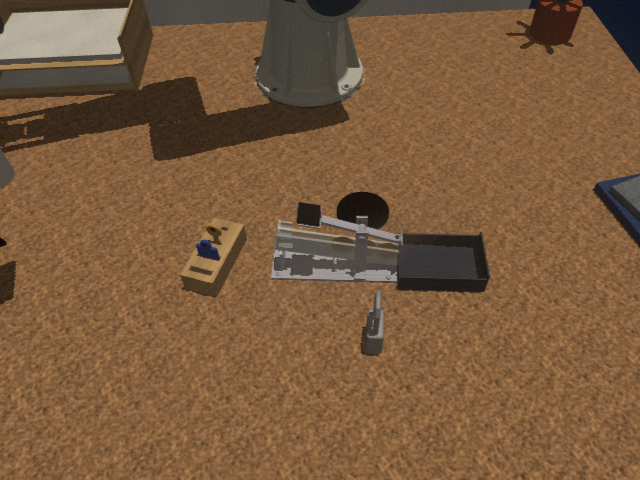

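View pics/top0.png

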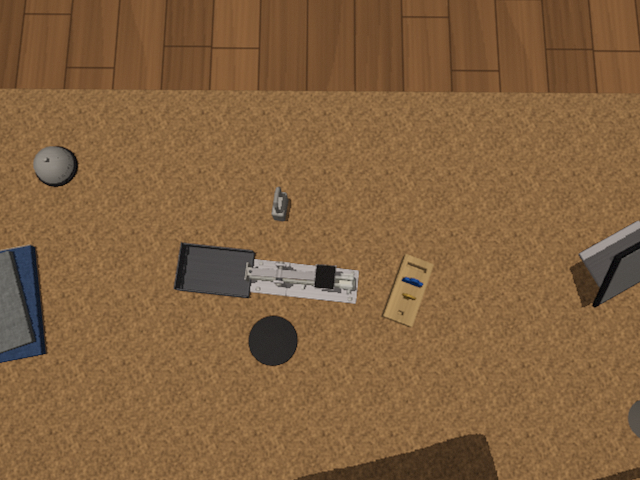

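The scene view shows the pad at about (309,214), the bracket at (361,245) and the tray around (440,262). In the top view the pad is at (325,277), the tray at (215,270), the padlock at (280,205), the coaster at (273,340) and the rack at (408,290).

Run:
```python
from h import *
for n,box in(("scene",(290,195,325,232)),("top",(310,260,340,292))):
    c=dict(np.load(f"{n}0.npz")); P=pts(c); x0,y0,x1,y1=box
    m=np.zeros((480,640),bool); m[y0:y1,x0:x1]=c["color"][y0:y1,x0:x1].max(-1)<45
    m&=(P[...,2]>.09)&(P[...,2]<.15)
    q=P[m]; print(n,m.sum(),np.median(q,0),q.min(0),q.max(0))
    v,u=np.nonzero(m); print(cv2.minAreaRect(np.c_[u,v].astype(np.float32)))
    # ray centre on plane z=.127
    r=cv2.minAreaRect(q[:,:2].astype(np.float32)*1000);print(r)
    A=np.c_[q[:,:2],np.ones(len(q))]; k=np.linalg.lstsq(A,q[:,2],rcond=None)[0]; print("plane",k)
c=dict(np.load("top0.npz"));P=pts(c)
# tray: dark region
m=(c["color"].max(-1)<75); m[:240]=0;m[300:]=0;m[:,:170]=0;m[:,258:]=0
q=P[m]; print("tray",cv2.minAreaRect(q[:,:2].astype(np.float32)*1000), np.percentile(q[:,2],[5,50,95]))
# base: bright grey pixels
hsv=cv2.cvtColor(c["color"],cv2.COLOR_RGB2HSV); m=(hsv[...,1]<50)&(hsv[...,2]>90); m[:255]=0;m[305:]=0;m[:,:245]=0;m[:,362:]=0
q=P[m]; lo=q[(q[:,2]<.02)]; print("base",len(lo),cv2.minAreaRect(lo[:,:2].astype(np.float32)*1000))
hi=q[q[:,2]>.085]; print("rocker hi",len(hi),cv2.minAreaRect(hi[:,:2].astype(np.float32)*1000))
for n,(x0,y0,x1,y1) in dict(padlock=(268,183,292,224),rack=(380,252,438,330),coaster=(245,312,300,368)).items():
    q=P[y0:y1,x0:x1].reshape(-1,3); q=q[q[:,2]>(.004 if n=="coaster" else .015)]; print(n,q.min(0),q.max(0))
```

```text
scene 434 [ 0.55027567 -0.01746681  0.12803124] [ 0.52880071 -0.03446805  0.1225792 ] [ 0.5701156  -0.00097332  0.13350408]
((308.33074951171875, 213.85386657714844), (21.95414924621582, 20.217660903930664), 7.125016689300537)
((549.5567626953125, -17.775075912475586), (32.00491714477539, 40.062965393066406), 86.88269805908203)
plane [-0.02528829 -0.18948648  0.13848794]
top 402 [ 0.54761542 -0.01932353  0.1272699 ] [ 0.52790043 -0.03452645  0.12169232] [ 0.56717798 -0.00259295  0.13252484]
((324.5544738769531, 276.4554748535156), (18.109676361083984, 22.288833618164062), 5.710593223571777)
((547.703857421875, -18.643770217895508), (30.429235458374023, 37.564266204833984), 84.22593688964844)
plane [-0.01944857 -0.19258721  0.13432132]
tray ((551.4168090820312, 119.71466064453125), (287.9157409667969, 108.78044128417969), 74.91177368164062) [0.00275403 0.00962025 0.0371931 ]
base 1731 ((552.3363647460938, 22.87786102294922), (214.2818603515625, 64.35118103027344), 84.07528686523438)
rocker hi 670 ((550.5320434570312, 9.402496337890625), (142.3422088623047, 111.08708190917969), 47.22768783569336)
padlock [ 0.4614285  -0.00512233  0.01514282] [0.71681196 0.08178049 0.9605843 ]
rack [ 0.4614285  -0.22171155  0.01504224] [ 0.60186898 -0.00512233  0.9605843 ]
coaster [ 0.39140646 -0.00512233  0.00400141] [0.49128732 0.12682998 0.9605843 ]
```

Run:
```python
from h import *
s=ctrl.state(); p0=s["tool_pos"]; R=s["tool_rot"]
b=np.radians(84.2); ex=np.array([np.cos(b),np.sin(b),0])
pad=np.array([.5487,-.0182,.1275])
for n in("top","scene"):
    c=dict(np.load(f"{n}0.npz"));P=pts(c)
    q=P[(P[...,2]>.1)&(c["z_map"]>0)&(P[...,0]>.1)&(P[...,0]<.9)&(P[...,1]>-.8)&(P[...,1]<.3)]
    h,_,_=np.histogram2d(q[:,0],q[:,1],bins=[np.arange(.1,.95,.1),np.arange(-.8,.31,.1)])
    g=np.zeros(h.shape)
    np.maximum.at(g,(np.clip(((q[:,0]-.1)*10).astype(int),0,7),np.clip(((q[:,1]+.8)*10).astype(int),0,10)),q[:,2]); print(n);print(g.round(2))
c=dict(np.load("scene0.npz"));P=pts(c)
print("pivot est",pad+.079*ex)
for off,z in((0,.177),(0,.135)):
    t=pad+off*ex; t[2]=z; print("shift cm",R.T@(t-p0)*100)
print("ex in tool",R.T@ex,"yaw now",np.degrees(np.arctan2(R[1,2],R[0,2])))
```

```text
top
[[0.   0.   0.   0.   0.   0.   0.   0.   0.   0.   0.  ]
 [0.   0.   0.   0.   0.   0.   0.   0.   0.   0.   0.  ]
 [0.   0.   0.   0.   0.   0.   0.   0.   0.   0.   0.  ]
 [0.   0.   0.   0.   0.   0.   0.   0.   0.   0.   0.  ]
 [0.   0.   0.2  0.2  0.   0.   0.   0.13 0.12 0.   0.  ]
 [0.   0.   0.19 0.   0.   0.   0.   0.   0.12 0.   0.  ]
 [0.   0.   0.   0.   0.   0.   0.   0.   0.11 0.   0.  ]
 [0.   0.   0.   0.   0.   0.   0.   0.   0.   0.   0.  ]]
scene
[[0.   0.   0.24 0.   0.   0.   0.   0.27 0.27 0.25 0.  ]
 [0.   0.   0.   0.   0.   0.   0.   0.27 0.27 0.   0.  ]
 [0.   0.   0.   0.   0.   0.   0.   0.   0.   0.   0.  ]
 [0.   0.   0.   0.   0.   0.   0.   0.   0.   0.   0.  ]
 [0.   0.   0.   0.   0.   0.   0.   0.13 0.13 0.   0.  ]
 [0.   0.   0.   0.   0.   0.   0.   0.   0.12 0.   0.  ]
 [0.   0.   0.   0.   0.   0.   0.   0.   0.12 0.   0.  ]
 [0.   0.   0.   0.   0.   0.   0.   0.   0.   0.   0.  ]]
pivot est [0.55668345 0.06039558 0.1275    ]
shift cm [-1.78340061e-02  5.25776241e+01 -4.66501984e+01]
shift cm [  4.18216287  52.57766968 -46.64507502]
ex in tool [ 0.00113782  0.35229739 -0.93588741] yaw now -75.17210232773681
```

Emit:
{"api": "drive_tool", "payload": {"motion": [[[0,4.4,-3.9],-6],[[0,8.8,-7.8],-12],[[0,13.2,-11.7],-18],[[0,17.6,-15.6],-24],[[0,22,-19.5],-30],[[0,26.3,-23.4],-36],[[0,30.7,-27.3],-42],[[0,35,-31.1],-48],[[0,39.5,-35],-54],[[0,44,-39],-60],[[0,48.3,-42.8],-65],[[0,52.6,-46.6],-69.4]], "hand": 0}}

```text
t: 1.6
tool_pos: [0.5498, -0.0172, 0.1767]
tool_rot: [[-0.0, 0.098, 0.995], [-0.0, 0.995, -0.098], [-1.0, -0.0, -0.0]]
ft_force: [0.7, -0.2, -0.0]
width: 0.0005
```

Emit:
{"api": "drive_tool", "payload": {"motion": [[[2,-0.1,-0.1],0],[[4.2,-0.2,-0.1],0],[[4.2,-0.2,-0.1],0]]}}

```text
t: 1.98
tool_pos: [0.5464, -0.0208, 0.1333]
tool_rot: [[-0.004, 0.1, 0.995], [0.0, 0.995, -0.1], [-1.0, -0.0, -0.004]]
ft_force: [0.3, 0.4, 0.3]
width: 0.0004
```

Run:
```python
from h import *
for n in("scene","top"):
    c=ctrl.camera(n); im=c["color"][:,:,::-1]
    x0,y0,w,h=(250,150,260,195) if n=="scene" else (160,180,240,180)
    cv2.imwrite(f"pics/{n}1.png",cv2.resize(im[y0:y0+h,x0:x0+w],None,fx=3,fy=3))
print(ctrl.state()["tool_pos"],ctrl.state()["ft_force"])
```

```text
[ 0.54800938 -0.02107388  0.13519342] [-0.07698143 -0.6314353   0.38621644]
```

View pics/scene1.png

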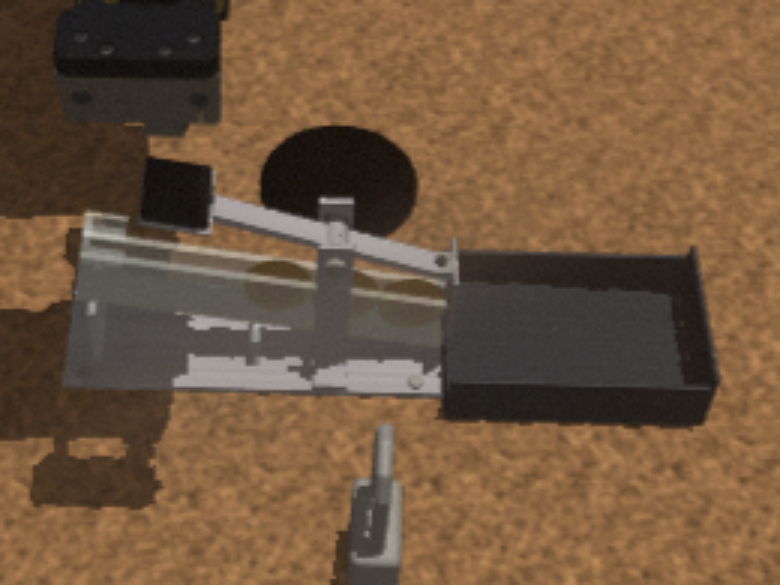

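Run:
```python
from h import *
s=ctrl.state(); p=s["tool_pos"]; print(p)
for n in("scene","top"):
    c=ctrl.camera(n); f=K(c); Km=np.array([[f,0,c["cx"]],[0,f,c["cy"]],[0,0,1.]])
    P=pts(c)
    print(n,cv2.projectPoints(np.array([p,[.5487,-.0182,.1275]]),np.array(c["rvec"],float),np.array(c["tvec"],float),Km,None)[0].reshape(-1,2))
    im=c["color"][:,:,::-1]
    x0,y0,w,h=(250,120,260,195) if n=="scene" else (200,180,240,180)
    cv2.imwrite(f"pics/{n}2.png",cv2.resize(im[y0:y0+h,x0:x0+w],None,fx=3,fy=3))
    if n=="scene":
        for r in (150,160,170,180,185,190,193,195): print(r,P[r,305].round(3))
```

```text
[ 0.54800938 -0.02107388  0.13519342]
scene [[305.61427074 209.47179575]
 [307.80394838 213.25616437]]
150 [ 0.578 -0.017  0.275]
160 [ 0.628 -0.017  0.304]
170 [ 0.641 -0.018  0.301]
180 [ 0.635 -0.019  0.279]
185 [ 0.635 -0.019  0.272]
190 [ 0.636 -0.019  0.264]
193 [ 0.56  -0.02   0.182]
195 [ 0.386 -0.022 -0.001]
top [[326.09308922 275.7593886 ]
 [324.29838685 275.81609854]]
```

View pics/scene2.png

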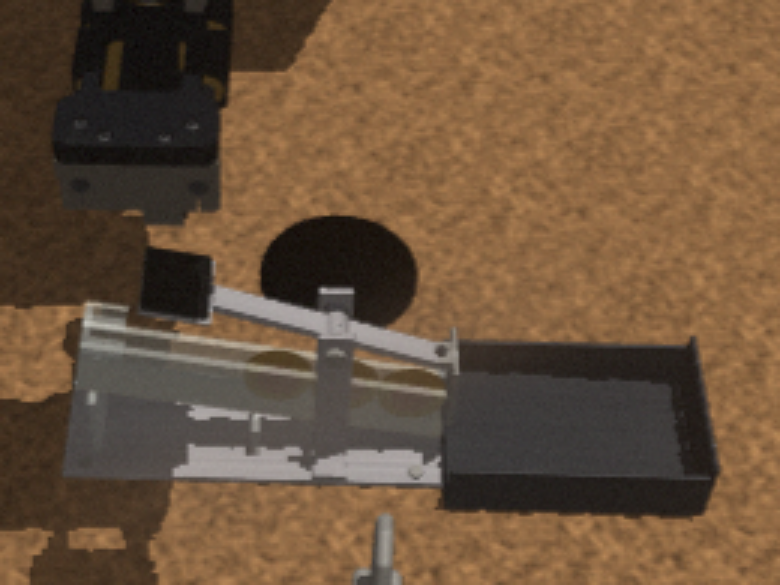

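View pics/top2.png

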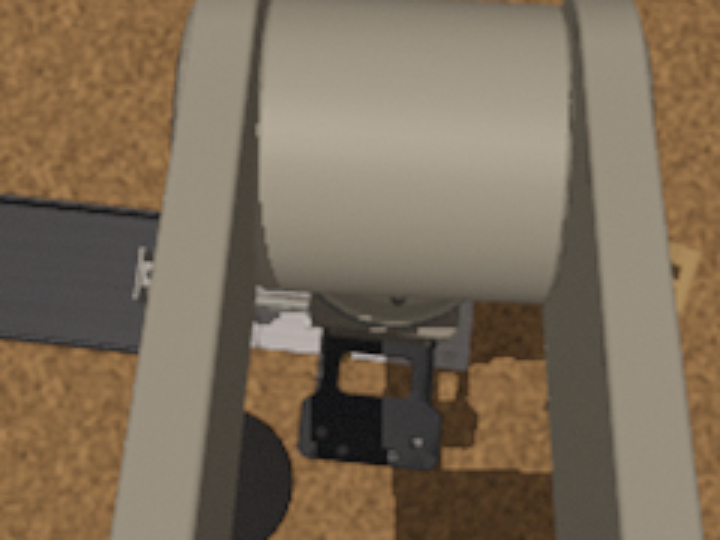

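Run:
```python
from h import *
c=ctrl.camera("scene");P=pts(c)
for r in range(182,212,2):
    print(r,[tuple((P[r,k]*1000).round().astype(int)) for k in (295,300,304,308,312,318)])
im=c["color"][:,:,::-1]
cv2.imwrite("pics/scene3.png",cv2.resize(im[175:225,275:335],None,fx=12,fy=12,interpolation=cv2.INTER_NEAREST))
```

```text
182 [(np.int64(633), np.int64(-30), np.int64(275)), (np.int64(633), np.int64(-25), np.int64(274)), (np.int64(635), np.int64(-20), np.int64(276)), (np.int64(634), np.int64(-15), np.int64(275)), (np.int64(635), np.int64(-11), np.int64(276)), (np.int64(635), np.int64(-4), np.int64(275))]
184 [(np.int64(635), np.int64(-30), np.int64(274)), (np.int64(634), np.int64(-25), np.int64(272)), (np.int64(634), np.int64(-20), np.int64(272)), (np.int64(635), np.int64(-15), np.int64(273)), (np.int64(636), np.int64(-11), np.int64(274)), (np.int64(637), np.int64(-4), np.int64(274))]
186 [(np.int64(634), np.int64(-31), np.int64(270)), (np.int64(635), np.int64(-25), np.int64(270)), (np.int64(634), np.int64(-20), np.int64(269)), (np.int64(635), np.int64(-16), np.int64(270)), (np.int64(637), np.int64(-11), np.int64(271)), (np.int64(635), np.int64(-4), np.int64(269))]
188 [(np.int64(633), np.int64(-31), np.int64(265)), (np.int64(634), np.int64(-25), np.int64(266)), (np.int64(635), np.int64(-20), np.int64(266)), (np.int64(635), np.int64(-16), np.int64(266)), (np.int64(636), np.int64(-11), np.int64(267)), (n
[... 2416 characters left out ...]
64(536), np.int64(-17), np.int64(129)), (np.int64(535), np.int64(-11), np.int64(128)), (np.int64(533), np.int64(-2), np.int64(125))]
208 [(np.int64(420), np.int64(-41), np.int64(2)), (np.int64(540), np.int64(-29), np.int64(131)), (np.int64(539), np.int64(-23), np.int64(128)), (np.int64(539), np.int64(-18), np.int64(129)), (np.int64(538), np.int64(-12), np.int64(127)), (np.int64(538), np.int64(-3), np.int64(126))]
210 [(np.int64(425), np.int64(-42), np.int64(2)), (np.int64(543), np.int64(-29), np.int64(130)), (np.int64(546), np.int64(-24), np.int64(132)), (np.int64(542), np.int64(-18), np.int64(127)), (np.int64(543), np.int64(-12), np.int64(127)), (np.int64(540), np.int64(-3), np.int64(124))]
```

View pics/scene3.png

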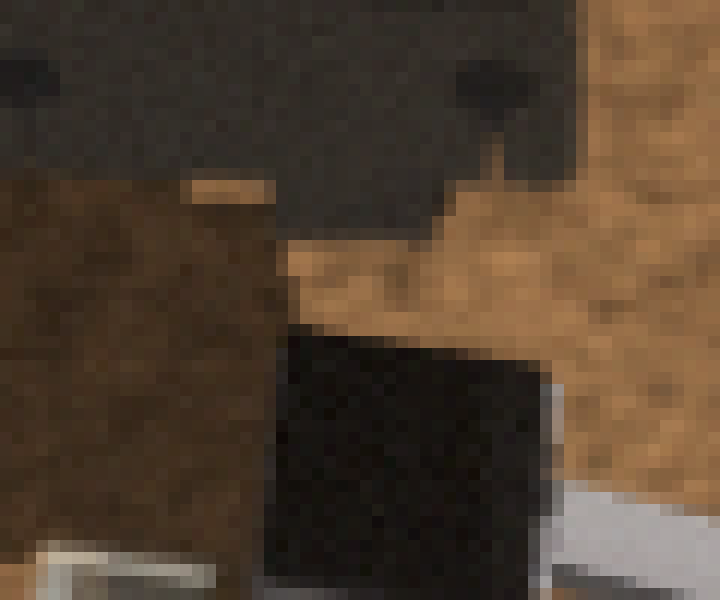

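Run:
```python
from h import *
for i in range(2):
    s=ctrl.state(); c=ctrl.camera("scene");P=pts(c)
    print(s["t"],s["tool_pos"],s["joint_positions"],s["ft_force"],s["width"],P[188,300:318:4].round(3).tolist(), P[192,304])
```

```text
2.225 [ 0.54859248 -0.02121518  0.13586845] [-2.37138927e+00  1.60098330e+01  1.05336336e+02  3.30263107e-04
  5.85676346e+01  3.42415109e+00] [ 0.63805469 -1.02067803  0.71545629] 0.0006276742074561596 [[0.635, -0.025, 0.267], [0.634, -0.02, 0.266], [0.636, -0.016, 0.267], [0.636, -0.011, 0.267], [0.372, -0.001, 0.002]] [ 0.56294958 -0.02160702  0.18673862]
2.275 [ 0.54853403 -0.02117985  0.13579734] [-2.36823015e+00  1.60113868e+01  1.05344557e+02  7.72861472e-04
  5.85610617e+01  3.42253610e+00] [ 0.961193   -0.23163578  0.02557208] 0.00030150061479350745 [[0.635, -0.025, 0.267], [0.633, -0.02, 0.265], [0.635, -0.016, 0.266], [0.634, -0.011, 0.265], [0.37, -0.001, -0.001]] [ 0.56105987 -0.02163096  0.18481942]
```

The picture puts the fingertips at z ≈ 0.178, but the state says 0.136. Before pressing I'll make a small downward step and compare the two again.

Emit:
{"api": "drive_tool", "payload": {"motion": [[[0.2,0,0],0],[[0.2,0,0],0]]}}

```text
t: 2.58
tool_pos: [0.5479, -0.0211, 0.1329]
tool_rot: [[-0.0, 0.101, 0.995], [-0.0, 0.995, -0.101], [-1.0, -0.0, -0.0]]
ft_force: [-0.5, 0.3, -0.4]
width: 0.0005
```

Run:
```python
from h import *
s=ctrl.state(); c=ctrl.camera("scene");P=pts(c)
print(s["t"],s["tool_pos"],s["ft_force"])
for r in range(184,212,2): print(r,P[r,304].round(3),P[r,318].round(3))
im=c["color"][:,:,::-1]
cv2.imwrite("pics/scene4.png",cv2.resize(im[120:315,250:510],None,fx=3,fy=3))
```

```text
2.575 [ 0.54788021 -0.02105149  0.13286498] [-0.54908901  0.33433432 -0.43226992]
184 [ 0.635 -0.02   0.273] [ 0.636 -0.004  0.273]
186 [ 0.634 -0.02   0.269] [ 0.637 -0.004  0.27 ]
188 [ 0.635 -0.02   0.267] [ 0.637 -0.004  0.267]
190 [ 0.634 -0.021  0.262] [ 0.637 -0.004  0.264]
192 [ 0.559 -0.022  0.183] [0.382 0.002 0.001]
194 [ 0.559 -0.022  0.179] [0.387 0.002 0.001]
196 [ 0.392 -0.024  0.003] [ 0.39   0.002 -0.001]
198 [ 0.395 -0.024  0.   ] [0.398 0.001 0.001]
200 [ 0.402 -0.025  0.002] [0.403 0.001 0.001]
202 [ 0.404 -0.025 -0.   ] [0.408 0.001 0.002]
204 [ 0.532 -0.023  0.129] [0.413 0.    0.002]
206 [ 0.536 -0.023  0.13 ] [ 0.532 -0.002  0.124]
208 [ 0.539 -0.023  0.129] [ 0.536 -0.003  0.124]
210 [ 0.545 -0.024  0.131] [ 0.542 -0.003  0.126]
```

View pics/scene4.png

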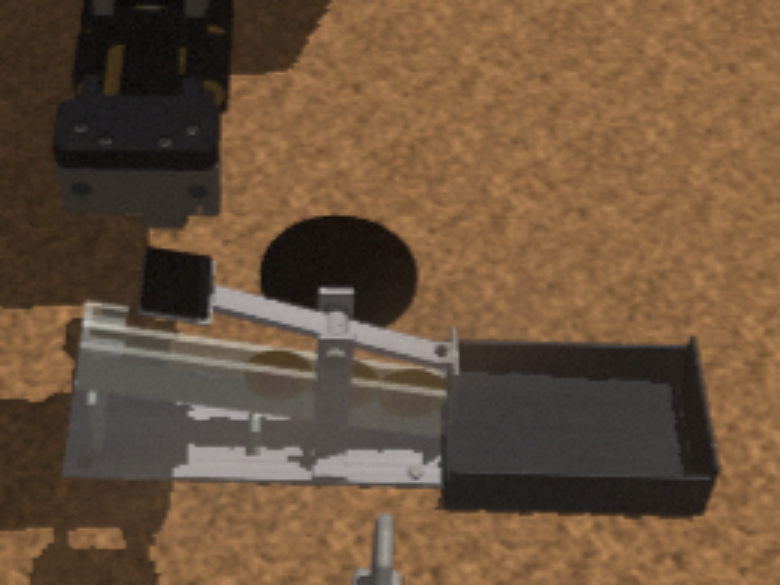

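The pictures are live, since they moved with the 2 mm step. Fingertip and gripper body both sit about 4 cm higher than the reported TCP, and about 6 mm off in x. Counter and pad heights from the same camera match the spec, so I trust the camera and will go by sight and contact force.

Emit:
{"api": "drive_tool", "payload": {"motion": [[[1,0,0.3],0],[[2,0,0.6],0],[[3,0,0.6],0],[[3.5,0,0.6],0],[[3.5,0,0.6],0]]}}

```text
t: 3.25
tool_pos: [0.5535, -0.0215, 0.0973]
tool_rot: [[-0.001, 0.101, 0.995], [0.0, 0.995, -0.101], [-1.0, -0.0, -0.001]]
ft_force: [0.0, 1.0, 0.0]
width: 0.0003
```

Run:
```python
from h import *
s=ctrl.state(); c=ctrl.camera("scene");P=pts(c)
print(s["t"],s["tool_pos"],s["ft_force"])
for r in range(196,216,2): print(r,P[r,304].round(3),P[r,296].round(3),P[r,311].round(3))
im=c["color"][:,:,::-1]
cv2.imwrite("pics/scene5.png",cv2.resize(im[120:315,250:510],None,fx=3,fy=3))
```

```text
3.25 [ 0.55354082 -0.02154796  0.09730318] [0.04232901 0.99614132 0.00200509]
196 [ 0.648 -0.021  0.267] [ 0.647 -0.03   0.266] [ 0.648 -0.013  0.265]
198 [ 0.648 -0.021  0.263] [ 0.647 -0.03   0.263] [ 0.649 -0.013  0.264]
200 [ 0.648 -0.021  0.26 ] [ 0.647 -0.03   0.26 ] [ 0.65  -0.013  0.261]
202 [ 0.646 -0.021  0.255] [ 0.646 -0.031  0.256] [ 0.65  -0.013  0.258]
204 [ 0.647 -0.021  0.252] [ 0.645 -0.031  0.251] [ 0.647 -0.013  0.252]
206 [ 0.64  -0.022  0.241] [ 0.64  -0.031  0.242] [ 0.646 -0.013  0.247]
208 [ 0.639 -0.022  0.236] [ 0.639 -0.031  0.238] [ 0.641 -0.013  0.239]
210 [ 0.64  -0.022  0.234] [ 0.638 -0.032  0.232] [ 0.641 -0.014  0.234]
212 [ 0.639 -0.022  0.23 ] [ 0.639 -0.032  0.23 ] [ 0.64  -0.014  0.229]
214 [ 0.64  -0.022  0.227] [ 0.638 -0.032  0.225] [ 0.641 -0.014  0.228]
```

View pics/scene5.png

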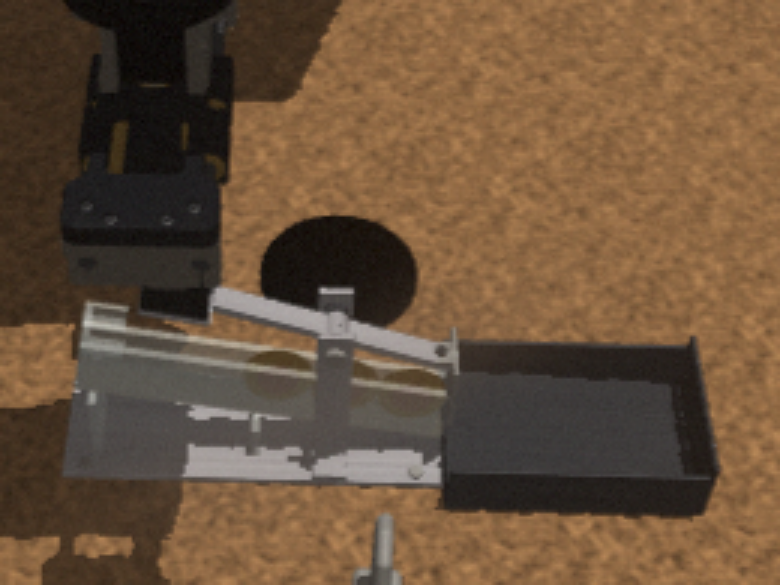

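No contact yet and the rocker is still at rest, which confirms the z offset. I'll keep going down and watch the force.

Emit:
{"api": "drive_tool", "payload": {"motion": [[[0.4,0,0],0],[[0.8,0,0],0],[[1.2,0,0],0],[[1.2,0,0],0]]}}

```text
t: 3.8
tool_pos: [0.5541, -0.0216, 0.0857]
tool_rot: [[0.0, 0.101, 0.995], [0.0, 0.995, -0.101], [-1.0, 0.0, 0.0]]
ft_force: [0.3, -0.5, 1.8]
width: 0.0003
```

Emit:
{"api": "drive_tool", "payload": {"motion": [[[0.8,0,0],0],[[1.7,0,0],0],[[2.6,0,0],0],[[2.6,0,0],0]]}}

```text
t: 4.3
tool_pos: [0.5541, -0.0222, 0.0592]
tool_rot: [[0.0, 0.1, 0.995], [-0.001, 0.995, -0.1], [-1.0, -0.001, 0.0]]
ft_force: [-0.5, -5.4, 6.3]
width: 0.0003
```

Run:
```python
from h import *
s=ctrl.state(); c=ctrl.camera("scene");P=pts(c)
print(s["t"],s["tool_pos"],s["ft_force"])
im=c["color"][:,:,::-1]
cv2.imwrite("pics/scene6.png",cv2.resize(im[120:315,250:510],None,fx=3,fy=3))
```

```text
4.3 [ 0.55412416 -0.02219603  0.05916477] [-0.46278167 -5.37889353  6.31764577]
```

View pics/scene6.png

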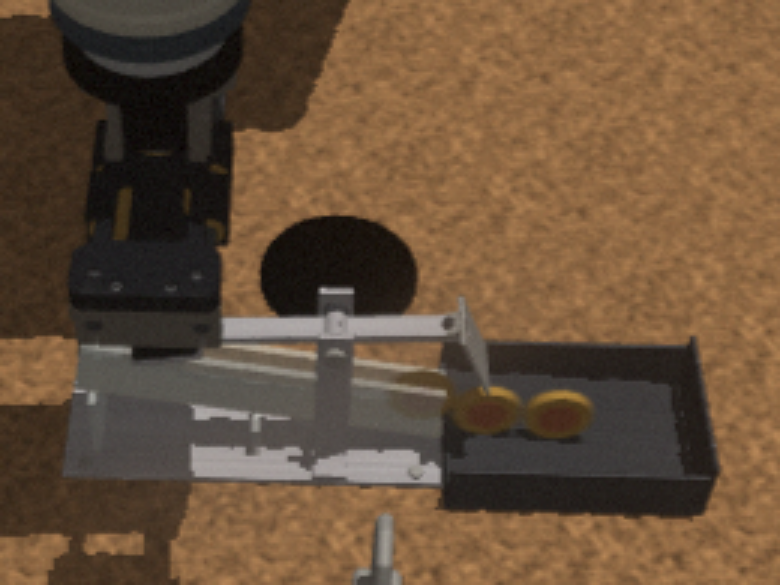

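Two tokens are already out under the gate (crop (487,410) and (560,414)), with the third at the lip. The force is 6.3 N. I'll hold, pressing slightly further.

Emit:
{"api": "drive_tool", "payload": {"motion": [[[0.15,0,0],0],[[0.15,0,0],0],[[0.15,0,0],0],[[0.15,0,0],0],[[0.15,0,0],0],[[0.15,0,0],0],[[0.15,0,0],0],[[0.15,0,0],0],[[0.15,0,0],0],[[0.15,0,0],0]]}}

```text
t: 5.6
tool_pos: [0.5541, -0.0222, 0.0583]
tool_rot: [[0.0, 0.1, 0.995], [-0.001, 0.995, -0.1], [-1.0, -0.001, 0.0]]
ft_force: [-0.9, -5.3, 7.0]
width: 0.0003
```

Run:
```python
from h import *
s=ctrl.state(); c=ctrl.camera("scene");P=pts(c)
print(s["t"],s["tool_pos"],s["ft_force"])
im=c["color"][:,:,::-1]
cv2.imwrite("pics/scene7.png",cv2.resize(im[120:315,250:510],None,fx=3,fy=3))
```

```text
5.6 [ 0.55412361 -0.02221218  0.05830875] [-0.90970142 -5.29475945  6.98901213]
```

View pics/scene7.png

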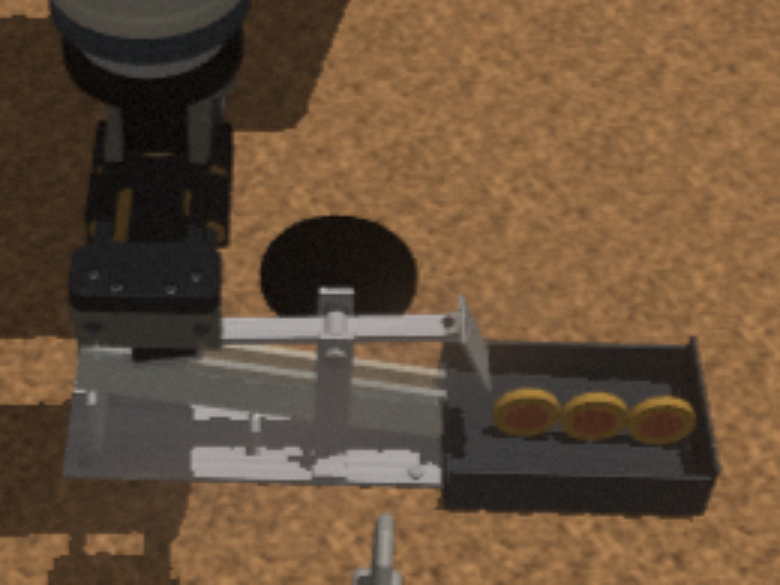

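All three tokens are in the tray, clear of the gate (crop (527,412), (595,416), (661,420)), and the chute is empty. Next I release the pad by rising straight up.

Emit:
{"api": "drive_tool", "payload": {"motion": [[[-0.6,0,0],0],[[-1.2,0,0],0],[[-1.8,0,0],0],[[-2.4,0,0],0],[[-3,0,0],0],[[-4.2,0,0],0],[[-5.6,0,0],0],[[-7,0,0],0],[[-9,0,0],0],[[-11,0,0],0],[[-11,0,0],0],[[-11,0,0],0]]}}

```text
t: 7.15
tool_pos: [0.5536, -0.0216, 0.168]
tool_rot: [[-0.0, 0.101, 0.995], [-0.0, 0.995, -0.101], [-1.0, -0.0, -0.0]]
ft_force: [-0.4, -0.5, -0.6]
width: 0.0004
```

Run:
```python
from h import *
s=ctrl.state(); c=ctrl.camera("scene");P=pts(c)
print(s["t"],s["tool_pos"],s["ft_force"])
im=c["color"][:,:,::-1]
cv2.imwrite("pics/scene8.png",cv2.resize(im[120:360,170:510],None,fx=2.3,fy=2.3))
c0=np.load("scene0.npz"); P0=pts(dict(c0))
print("pad",P[210:216,305:312].reshape(-1,3).mean(0),P0[210:216,305:312].reshape(-1,3).mean(0))
for n,(x0,y0,x1,y1) in dict(rack=(180,215,248,298),padlock=(360,285,392,360),gate=(395,230,405,246)).items():
    print(n,np.abs(c["color"][y0:y1,x0:x1].astype(int)-c0["color"][y0:y1,x0:x1]).mean())
```

```text
7.15 [ 0.55358761 -0.02158402  0.16803136] [-0.39547469 -0.46905719 -0.58010512]
pad [ 0.54805549 -0.01784838  0.12842789] [ 0.54766962 -0.01785037  0.12800401]
rack 20.052622253720767
padlock 6.6090277777777775
gate 7.727083333333334
```

View pics/scene8.png

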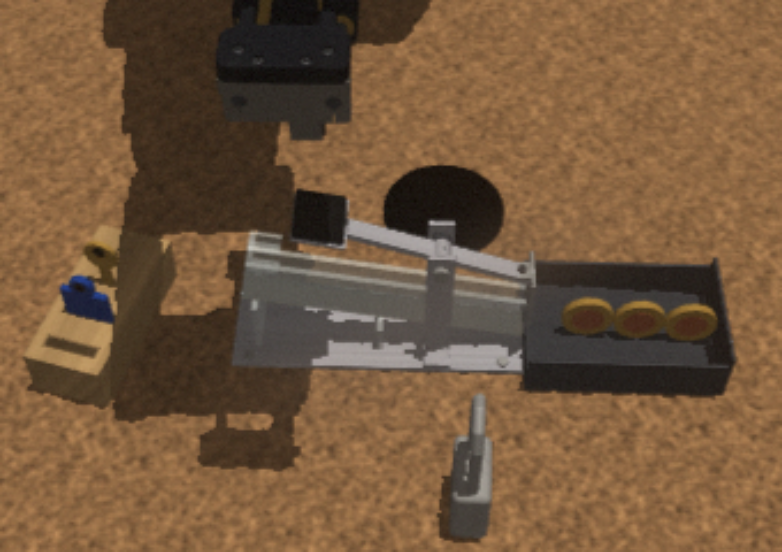

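The rocker is back at rest with the gate shut at crop (530,270). The three tokens are in the tray and the bystanders stand as before.

```bash
python3 -c "
from h import *
print(ctrl.job_done())"
```

```text
the job is handed in; nothing more can be done
None
```

The token box is empty: I pressed the pad down with the shut fingertips, and all three tokens rolled into the tray. I then let the pad come up, and the gate is shut. I handed the job in at about 7.2 s.

**Last checks:**
- **Rocker:** the pad's measured height is 0.128 m, the same as before the press, and the picture shows the gate shut.
- **Tokens:** all three lie in the tray, clear of the gate.
- **Arm:** the gripper is well above the box and touching nothing. The force I read while pressing was about 7 N vertical and 5 N sideways.
- **Bystanders:** by eye in the last picture, the fob, key, padlock and coaster stand as they did. A pixel comparison of the padlock showed only small differences. The same comparison on the rack showed larger ones, which I put down to the arm's shadow, so it doesn't confirm the fob and key.

**One disagreement:** the reported TCP height read about 4 cm lower than the fingertips in the depth picture, and about 6 mm off in x. Counter and pad heights from the same camera matched the given sizes, so I trusted the camera. Contact came where the picture predicted.

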